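Clamp the terracotta whetstone in its holder

TASK

Clamp the terracotta-red whetstone in the wooden holder, ready for sharpening: draw back the sprung curved arm (the end of the held stone can push it back), set the stone flat on the base behind the fixed steel edge and let go, so that the arm holds it squarely against that edge. It must lie lengthwise between edge and arm, at the middle of the edge.

Things in the scene. Friction and masses are not known exactly. Their poses are not given: they have to be found in the camera images.
- stone_mid (a point): Centre (half-way up) of the terracotta-red whetstone, a plain loose block 140 mm long (its x), 50 wide (y) and 30 high (z up), about 0.4 kg, lying flat on the counter; either way round is the same. A dark grey and a white stone of the same size lie beside it, centres at least 110 mm away: not wanted.
- fixed_edge (a point): Steel bar on the holder, which stays put: middle of the bar's inner face, level with the top of the wooden base (12 mm above the counter). x points level to the sprung arm, y along the bar, z up. Bar: 80 mm long, 14 thick (x -14 to 0), only 14 high above the base. Base: x -33 to 193, y -100 to 50. A clamped stone's centre is at x 70, y 0, z 15, its length along x.
- clamp_tip (a point): Upright tip of the sprung curved arm: on its axis, mid red knob (19 mm across, 40 to 50 above the base). Below it a rubber cylinder, 16 across, 4 to 40 above the base, bears on the stone's end. At rest its axis is at x 128, y -3 mm of fixed_edge: a 120 mm gap, too short for the stone. Pivot at x 148, y -72; the bar (15 to 25 above the base) bulges away from the stone.
- clamp (a joint): Sprung arm's angle, rad: 0 at rest (shut), grows as the tip is drawn back to +x of fixed_edge (72 mm radius), stop at 0.9. A clamped stone leaves it at 0.28; at 0.42 the stone has 10 mm to spare. Spring force at the tip: 5 N at rest, 7 clamping, 8 at 0.42, 12 at 0.9. Let go, it shuts by itself and slides a stone lying on the base up to the edge.
There are look-alikes about, which are no part of the job. Of the things that look like the part that bears stone_mid, the smaller one is meant.

How it is judged:
By the outcome, as a careful person would: the job done as asked, in the order asked, and still so for the second after the job is handed in, with the robot touching nothing.
It also fails if it takes over 35 s, if anything falls off the work surface, if the arm or the gripper's body presses on something with over 40 N, if the wrist force passes 120 N, or if a joint passes its speed limit or range.

ROBOT

A 6-joint arm with a two-finger parallel gripper is mounted at the origin on the work surface. World frame = base frame: x ahead of the robot, y to its left, z up, the work surface at z = 0. Lengths are in mm, angles in rad, forces in N, time in s.
With the tool pointing down it reaches from about 275 to 750 mm from the base axis. Payload 10.2 kg.
Tool frame: the origin (TCP) lies at the very end of the fingers, on their centre line; the grasp point (between the pads) lies 19 mm behind it (ctrl.grip_depth is the distance from the TCP to the grasp point, in mm); z points along the fingers, x is the direction in which the jaws open and shut, and the axes are right-handed (so a half turn about z gives the same grasp; the last joint's range is limited). The gripper opens to 85 mm and grips with 20 to 120 N. Pads are 22 mm wide; open, the fingers measure 114 mm over their backs; the gripper's body (76 mm by 85 mm) begins 54 mm behind the grasp point. The pads swing forward as they close: fully open they stand 13 mm farther back than shut.
Start: joints at [-1.338, 0.313, 1.498, -0, 1.331, -0.223], TCP at [231.084, -471.414, 231.294] pointing down, gripper open.
Joint ranges: [-2.94, 2.94], [-0.97, 2.17], [0.19, 2.56], [-1.23, 4.37], [0.02, 3.11], [-2.88, 2.88]. Speed limits (rad/s): [2.39, 2.39, 3.01, 3.14, 3.14, 3.14].

INTERFACE

Orientations are given as a unit quaternion [w, x, y, z].
In Python, from rig import ctrl gives the robot as it stands.
- The arm moves only by the tool play_rows, never from a script. Its argument "motion" is a list of rows, each a list of 2 entries, a list of its own where there are three numbers: the shift along the tool's x, y, z in mm, then the turn, a rotation vector about the tool's x, y, z in degrees. A call has 1 to 20 rows; each row shifts and turns the commanded pose from where the row before left it, along the tool's axes as they then stand; what a row does not reach is not made up. A row lasts 1/12 s, in which the tool goes at most 41.7 mm and 7.16 degrees, less where a joint would pass 70% of its speed; a pose out of reach is approached as far as the arm can. A call with a gripper value outside its range is refused whole. "fingers" is the finger opening in mm, from 0 to 85.4, set as the call begins (left out, the last holds). The fingers move at their own pace and stop on an object; "squeeze" is the grip in N (left out, the last holds). Time passes only in rows, so rows that do not move let the fingers close. It gives the time, the measured TCP pose, the force and the opening at its end, in the units of the state.
- ctrl.sense(): the state, without advancing time (a new reading comes with each control period).
- ctrl.capture(name): name is "scene" or "top"; returns the picture (480x640x3 uint8, red, green, blue); there is no depth.
- ctrl.get_calibration(name): a dict with "K" (3x3 intrinsics, pixels), "k1" (the pictures are not rectified: a ray, as slopes to the right and down, at radius r is drawn at 1 + k1 r^2 times it, then the intrinsics apply), "R" (3x3) and "t" (3): a world point X has camera coordinates R X + t. Camera axes: x right, y down, z forward; pixel columns grow to the right and rows downward; lengths in mm; the calibration is good to about 2 mm. A picture is of the moment at which its call begins. get_calibration takes no time and is no camera call.
- ctrl.finish_job(): hands the job in, once; it reports no verdict.
Trained networks look in the newest picture that a camera, given by its name, has taken for a name from the list of things; names that differ only in an ending like _2 or _b are one class to them, and where a whole thing is asked for, a point or a joint stands for the part that bears it (a point fixed in the world has none). Each returns a list of dicts, best first, with "p" (0 to 1); they miss things now and then, are a little off and sometimes report something else, mostly with a low value. They report only what shows in the picture. A call takes as long as a camera call. They do not tell look-alikes from the thing itself.
- ctrl.spot_in(camera, name): "position" ([column, row] as shares, 0 to 1, of the picture: columns of its width, rows of its height, amid what is visible of it).
The state is a dict: "time_s": time; "joints": joint angles; "dq": joint speeds; "tau": joint torques, N m; "eef_pos": TCP position; "ee_rot": TCP orientation; "force": force on the tool from outside, world axes, zero at the start; "wrist_torque": the same for the moment, N m; "grip_width": opening from 0.0 (shut) to 1.0 (fully open).
Only numpy, scipy, OpenCV 4.12 (cv2) and the standard library are available. Lean on these libraries where they do the work, as an engineer would, in place of code of your own. Each camera call takes 0.05 s, during which the arm holds its last target. There are 200 camera calls.

## Working session

There is one attempt and no reset: what is moved stays moved. The work goes in short steps, Python scripts to look and compute and a tool call to move; the robot and the scene stay as the last step left them, time stands still between calls to the robot, and variables do not carry over. Pictures are saved under pics/ and viewed, about 8 in all and at most 12, crops included, and the job is handed in when it is done.

Besides the shell and the picture viewer there is one more tool, called after "Emit:" as name(argument=value, ...) on one line, values as JSON. play_rows: Moves the arm, as the interface text tells. Its arguments: {"type":"object","properties":{"motion":{"type":"array"},"fingers":{"type":"number"},"squeeze":{"type":"number"}},"required":["motion"]}

```bash
mkdir -p pics; ls; cat > h.py <<'E'
import numpy as np, cv2
from rig import ctrl
def snap(cam,name):
    im=np.asarray(ctrl.capture(cam)); cv2.imwrite(f'pics/{name}.png',im[:,:,::-1]); return im
def ray(cam,px):
    c=ctrl.get_calibration(cam); K=np.array(c['K']);R=np.array(c['R']);t=np.array(c['t'])
    d=np.linalg.solve(K,[px[0],px[1],1.])[:2]; u=d.copy()
    for _ in range(30): u=d/(1+c['k1']*(u@u))
    return -R.T@t, R.T@np.array([u[0],u[1],1.])
def at(cam,px,z):
    o,d=ray(cam,px); return o+d*(z-o[2])/d[2]
def proj(cam,X):
    c=ctrl.get_calibration(cam); K=np.array(c['K']); p=np.array(c['R'])@np.array(X,float)+np.array(c['t'])
    u=p[:2]/p[2]; u=u*(1+c['k1']*(u@u)); return (K@np.array([u[0],u[1],1]))[:2]
E
python3 - <<'E'
from h import *
for cam in ('top','scene'):
    snap(cam,cam+'0')
    c=ctrl.get_calibration(cam); print(cam, -np.array(c['R']).T@np.array(c['t']), c['K'],c['k1'])
    for n,z in (('stone_mid',15),('fixed_edge',12),('clamp_tip',57),('clamp',30)):
        for d in ctrl.spot_in(cam,n):
            px=[d['position'][0]*640,d['position'][1]*480]
            print(n,round(d['p'],2),np.round(px),np.round(at(cam,px,z)))
print(ctrl.sense())
E
```

```text
pics
top [ 406.59563828   38.20216185 1367.22414261] [[581.01796431   0.         324.62576036]
 [  0.         581.01796431 237.98107947]
 [  0.           0.           1.        ]] -0.16833735779329023
stone_mid 0.93 [183. 326.] [313. 370.  15.]
stone_mid 0.85 [261. 254.] [476. 185.  15.]
fixed_edge 0.97 [431. 220.] [ 546. -218.   12.]
clamp_tip 0.6 [439. 184.] [ 625. -230.   57.]
clamp 0.59 [454. 189.] [ 615. -272.   30.]
scene [1069.32539938  -59.68729419  970.10889332] [[485.88036914   0.         321.52855109]
 [  0.         485.88036914 240.31400898]
 [  0.           0.           1.        ]] -0.13323853846091427
stone_mid 0.98 [433. 175.] [312. 363.  15.]
stone_mid 0.86 [380. 235.] [466. 182.  15.]
stone_mid 0.37 [216. 297.] [ 558. -212.   15.]
fixed_edge 0.88 [215. 297.] [ 555. -216.   12.]
clamp_tip 0.59 [205. 318.] [ 626. -231.   57.]
clamp 0.62 [207. 320.] [ 618. -233.   30.]
{'time_s': 0.5, 'joints': array([-1.33839382e+00,  3.12945714e-01,  1.49777210e+00, -9.20415719e-06,
        1.33098263e+00, -2.23378932e-01]), 'dq': array([-0.00076781, -0.00112733, -0.00057076,  0.00077362,  0.00021903,
        0.00100836]), 'tau': array([-6.15682602e-04, -4.11922109e+01, -2.59765595e+01, -1.33110721e-04,
        7.27300794e-04,  3.96564445e-06]), 'eef_pos': array([ 231.07923014, -471.39191198,  231.24360322]), 'ee_rot': array([-3.47595281e-05,  8.48577066e-01, -5.29071791e-01, -4.14253096e-05]), 'force': array([-0.26004195, -0.30623272,  0.08950529]), 'wrist_torque': array([ 0.01740636, -0.00976089,  0.00088033]), 'grip_width': 1.001492129831006}
```

View pics/top0.png

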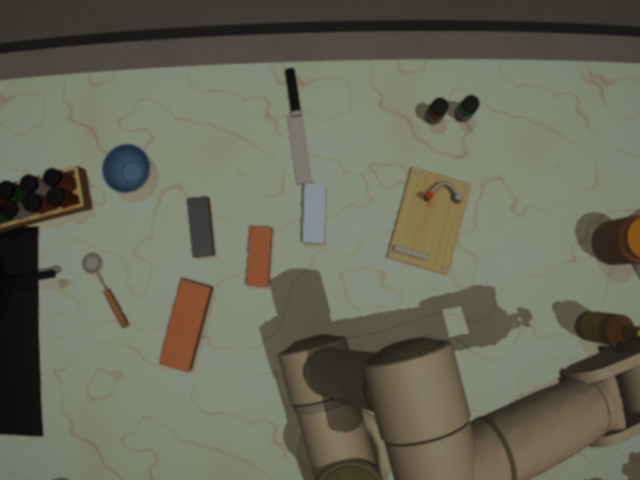

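View pics/scene0.png

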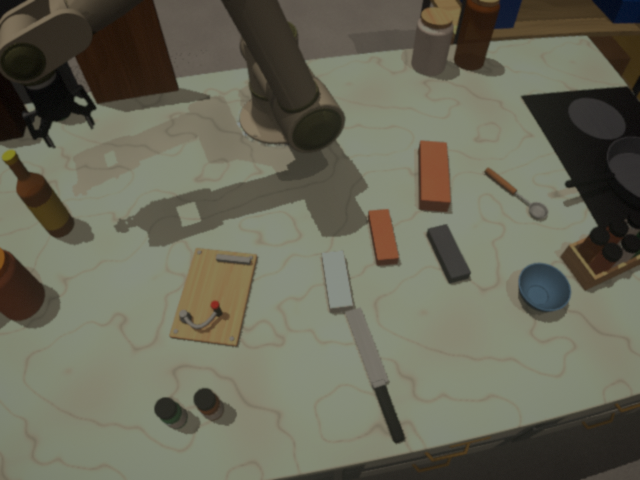

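Top view: the small red block at (259,256) and the larger red brick at (186,325) are the look-alikes. The dark stone is at (201,227) and the white one at (314,213). I choose the smaller, (259,256). The holder's bar is at (410,252) and the red knob at (428,196). Next I fit the outlines and view one crop.

```bash
cat > m.py <<'E'
from h import *
from scipy.optimize import least_squares
def mask_red(im):
    h=cv2.cvtColor(im,cv2.COLOR_RGB2HSV); return (((h[...,0]<12)|(h[...,0]>172))&(h[...,1]>130)&(h[...,2]>90)).astype(np.uint8)
def box(L,W,H,x0=0,y0=0): # corners
    return np.array([[x,y,z] for x in (x0,x0+L) for y in (y0,y0+W) for z in (0,H)])
def hullfit(masks,corners,z0,g):
    # fit (x,y,yaw) so the projected silhouettes match mask contours in all cams
    def f(p):
        c,s=np.cos(p[2]),np.sin(p[2]); R=np.array([[c,-s,0],[s,c,0],[0,0,1]])
        X=corners@R.T+[p[0],p[1],z0]; r=[]
        for cam,pts in masks:
            h=cv2.convexHull(np.array([proj(cam,x) for x in X],np.float32))
            r+=[cv2.pointPolygonTest(h,(float(a),float(b)),True) for a,b in pts]
        return np.array(r)
    s=least_squares(f,g,loss='soft_l1',f_scale=.7,x_scale=[10,10,.1],diff_step=1e-3)
    return s.x,np.sqrt(np.median(s.fun**2)) if 0 else np.median(np.abs(f(s.x)))
def contour(m,px):
    m=cv2.morphologyEx(m,cv2.MORPH_CLOSE,np.ones((5,5),np.uint8))
    n,l=cv2.connectedComponents(m); k=l[int(px[1]),int(px[0])]; assert k>0
    c=max(cv2.findContours((l==k).astype(np.uint8),cv2.RETR_EXTERNAL,cv2.CHAIN_APPROX_NONE)[0],key=len)
    return cv2.convexHull(c)[:,0], c[:,0]
E
python3 - <<'E'
from m import *
T=snap('top','t1');S=snap('scene','s1')
def wood(im):
    h=cv2.cvtColor(im,cv2.COLOR_RGB2HSV); return ((h[...,0]>10)&(h[...,0]<26)&(h[...,1]>85)&(h[...,2]>70)).astype(np.uint8)
ct=contour(mask_red(T),(259,256))[1]; cs=contour(mask_red(S),(383,237))[1]
wt=contour(wood(T),(440,230))[1]; ws=contour(wood(S),(225,290))[1]
sb=box(140,50,30,-70,-25); bb=box(226,150,12,-33,-100)
for n,ms,b,g in (('stone',(ct,cs),sb,(476,185,0.05)),('base',(wt,ws),bb,(500,-180,-.25))):
    for nm,mm in (('both',[('top',ms[0]),('scene',ms[1])]),('top',[('top',ms[0])]),('scene',[('scene',ms[1])])):
        print(n,nm,hullfit(mm,b,0,g),[cv2.boundingRect(q) for q in ms])
# knob
for cam,px in (('top',(429,196)),('scene',(214,306))):
    im=T if cam=='top' else S
    m=mask_red(im)[px[1]-14:px[1]+14,px[0]-14:px[0]+14]; ys,xs=np.nonzero(m); q=(xs.mean()+px[0]-14,ys.mean()+px[1]-14)
    print('knob',cam,q,len(xs),at(cam,q,57))
a=cv2.resize(T[150:290,230:480],None,fx=3,fy=3,interpolation=cv2.INTER_CUBIC)
cv2.imwrite('pics/c1.png',a[:,:,::-1])
E
```

```text
stone both (array([ 4.74001494e+02,  1.87780181e+02, -1.13107596e-01]), np.float64(1.6178702392827877)) [(247, 227, 24, 59), (369, 210, 29, 50)]
stone top (array([ 4.72518475e+02,  1.89054498e+02, -6.62474840e-02]), np.float64(1.4323040268306741)) [(247, 227, 24, 59), (369, 210, 29, 50)]
stone scene (array([ 4.75201990e+02,  1.85617067e+02, -1.47719202e-01]), np.float64(1.6346508036943304)) [(247, 227, 24, 59), (369, 210, 29, 50)]
base both (array([ 4.77205478e+02, -1.66599606e+02, -3.04523128e-01]), np.float64(1.238936325220562)) [(387, 167, 84, 107), (170, 249, 87, 97)]
base top (array([ 4.78554075e+02, -1.65718853e+02, -3.03174859e-01]), np.float64(1.0332135971584857)) [(387, 167, 84, 107), (170, 249, 87, 97)]
base scene (array([ 4.75586234e+02, -1.68415255e+02, -3.03292630e-01]), np.float64(1.2079568312942808)) [(387, 167, 84, 107), (170, 249, 87, 97)]
knob top (np.float64(429.13461538461536), np.float64(194.6153846153846)) 52 [ 600.20734471 -207.14149787   57.        ]
knob scene (np.float64(214.10526315789474), np.float64(304.12280701754383)) 57 [ 596.90978989 -210.9262673    57.        ]
```

View pics/c1.png

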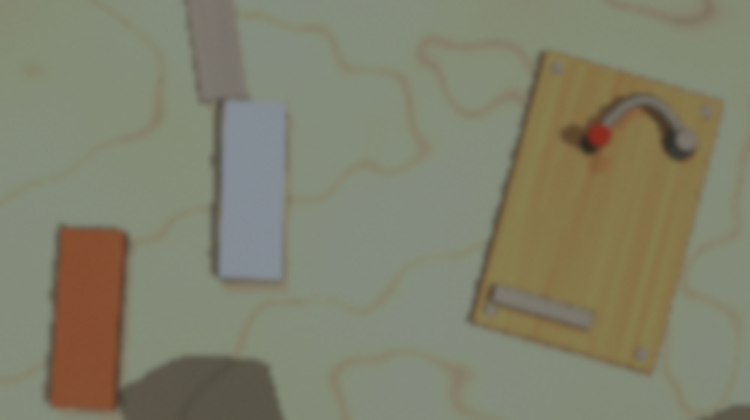

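```bash
cat > fit.py <<'E'
from m import *
from scipy.optimize import minimize
def nm(masks,corners,g):
    def f(p):
        c,s=np.cos(p[2]/100),np.sin(p[2]/100); R=np.array([[c,-s,0],[s,c,0],[0,0,1]])
        X=corners@R.T+[p[0],p[1],0]; r=0;n=0
        for cam,pts in masks:
            h=cv2.convexHull(np.array([proj(cam,x) for x in X],np.float32))
            d=np.array([cv2.pointPolygonTest(h,(float(a),float(b)),True) for a,b in pts])-.5
            r+=np.abs(d).sum();n+=len(d)
        return r/n
    s=minimize(f,np.array(g)*[1,1,100],method='Nelder-Mead',options=dict(initial_simplex=np.array(g)*[1,1,100]+np.array([[0,0,0],[8,0,0],[0,8,0],[0,0,10]]),xatol=.05,fatol=1e-3))
    return np.round(s.x*[1,1,.01],3),round(s.fun,2)
E
python3 - <<'E'
from fit import *
T=cv2.imread('pics/t1.png')[:,:,::-1];S=cv2.imread('pics/s1.png')[:,:,::-1]
def wood(im):
    h=cv2.cvtColor(im,cv2.COLOR_RGB2HSV); return ((h[...,0]>10)&(h[...,0]<26)&(h[...,1]>85)&(h[...,2]>70)).astype(np.uint8)
ct=contour(mask_red(T),(259,256))[1]; cs=contour(mask_red(S),(383,237))[1]
wt=contour(wood(T),(440,230))[1]; ws=contour(wood(S),(225,290))[1]
sb=box(140,50,30,-70,-25); bb=box(226,150,12,-33,-100)
P={}
for n,ms,b,g in (('stone',(ct,cs),sb,(476,185,-0.05)),('base',(wt,ws),bb,(477,-166,-.28))):
    for nm_,mm in (('both',[('top',ms[0]),('scene',ms[1])]),('top',[('top',ms[0])]),('scene',[('scene',ms[1])])):
        P[n+nm_]=nm(mm,b,g); print(n,nm_,P[n+nm_])
for cam,im in (('top',T),('scene',S)):
    a=cv2.resize(im,None,fx=4,fy=4,interpolation=cv2.INTER_CUBIC).copy()
    for k,b in (('stoneboth',sb),('baseboth',np.vstack([bb]))):
        x,y,w=P[k][0]; c,s=np.cos(w),np.sin(w); R=np.array([[c,-s,0],[s,c,0],[0,0,1]])
        E=[(0,2),(2,6),(6,4),(4,0),(1,3),(3,7),(7,5),(5,1)]
        for bx in ([b] if k[0]=='s' else [b,box(14,80,14,-14,-40)+[0,0,12],box(140,50,30,0,-25)+[0,0,12]]):
            q=[proj(cam,X)*4+1.5 for X in bx@R.T+[x,y,0]]
            for i,j in E: cv2.line(a,tuple(np.int32(q[i])),tuple(np.int32(q[j])),(0,0,255),1)
    c=a[4*150:4*290,4*240:4*480] if cam=='top' else a[4*200:4*350,4*165:4*405]
    cv2.imwrite(f'pics/ov_{cam}.png',cv2.resize(c[:,:,::-1],None,fx=.83,fy=.83))
E
```

```text
Traceback (most recent call last):
  File "fit.py", line 12, in nm
    s=minimize(f,np.array(g)*[1,1,100],method='Nelder-Mead',options=dict(initial_simplex=np.array(g)*[1,1,100]+np.array([[0,0,0],[8,0,0],[0,8,0],[0,0,10]]),xatol=.05,fatol=1e-3))
  File "fit.py", line 8, in f
    h=cv2.convexHull(np.array([proj(cam,x) for x in X],np.float32))
                               ~~~~^^^^^^^
  File "h.py", line 13, in proj
    c=ctrl.get_calibration(cam); K=np.array(c['K']); p=np.array(c['R'])@np.array(X,float)+np.array(c['t'])
ValueError: time passes only in moves, steps and waits
```

```bash
sed -i 's/^def snap/import functools\nctrl_cal=functools.lru_cache(ctrl.get_calibration)\ndef snap/; s/c=ctrl.get_calibration(cam)/c=ctrl_cal(cam)/' h.py
cat > run.py <<'E'
from fit import *
T=cv2.imread('pics/t1.png')[:,:,::-1];S=cv2.imread('pics/s1.png')[:,:,::-1]
def wood(im):
    h=cv2.cvtColor(im,cv2.COLOR_RGB2HSV); return ((h[...,0]>10)&(h[...,0]<26)&(h[...,1]>85)&(h[...,2]>70)).astype(np.uint8)
ct=contour(mask_red(T),(259,256))[1]; cs=contour(mask_red(S),(383,237))[1]
wt=contour(wood(T),(440,230))[1]; ws=contour(wood(S),(225,290))[1]
sb=box(140,50,30,-70,-25); bb=box(226,150,12,-33,-100)
P={}
for n,ms,b,g in (('stone',(ct,cs),sb,(476,185,-0.05)),('base',(wt,ws),bb,(477,-166,-.28))):
    for nm_,mm in (('both',[('top',ms[0]),('scene',ms[1])]),('top',[('top',ms[0])]),('scene',[('scene',ms[1])])):
        P[n+nm_]=nm(mm,b,g); print(n,nm_,P[n+nm_])
x,y,w=P['baseboth'][0]; print('tip pred',x+128*np.cos(w)+3*np.sin(w),y+128*np.sin(w)-3*np.cos(w))
for cam,im in (('top',T),('scene',S)):
    a=cv2.resize(im,None,fx=4,fy=4,interpolation=cv2.INTER_CUBIC).copy()
    for k,b in (('stoneboth',sb),('baseboth',np.vstack([bb]))):
        x,y,w=P[k][0]; c,s=np.cos(w),np.sin(w); R=np.array([[c,-s,0],[s,c,0],[0,0,1]])
        E=[(0,2),(2,6),(6,4),(4,0),(1,3),(3,7),(7,5),(5,1)]
        for bx in ([b] if k[0]=='s' else [b,box(14,80,14,-14,-40)+[0,0,12],box(140,50,30,0,-25)+[0,0,12]]):
            q=[proj(cam,X)*4+1.5 for X in bx@R.T+[x,y,0]]
            for i,j in E: cv2.line(a,tuple(map(int,q[i])),tuple(map(int,q[j])),(0,0,255),1)
    c=a[4*150:4*290,4*240:4*480] if cam=='top' else a[4*200:4*350,4*165:4*405]
    cv2.imwrite(f'pics/ov_{cam}.png',cv2.resize(c[:,:,::-1],None,fx=.83,fy=.83))
E
python3 run.py
```

```text
stone both (array([ 4.73574e+02,  1.88026e+02, -9.90000e-02]), np.float64(1.38))
stone top (array([ 4.73430e+02,  1.89357e+02, -5.20000e-02]), np.float64(0.91))
stone scene (array([ 4.73967e+02,  1.86003e+02, -1.33000e-01]), np.float64(1.8))
base both (array([ 4.77386e+02, -1.66418e+02, -3.06000e-01]), np.float64(0.8))
base top (array([ 4.78617e+02, -1.65790e+02, -3.03000e-01]), np.float64(0.54))
base scene (array([ 4.75850e+02, -1.68538e+02, -3.05000e-01]), np.float64(0.82))
tip pred 598.5361707468799 -207.8382381451612
```

View pics/ov_top.png

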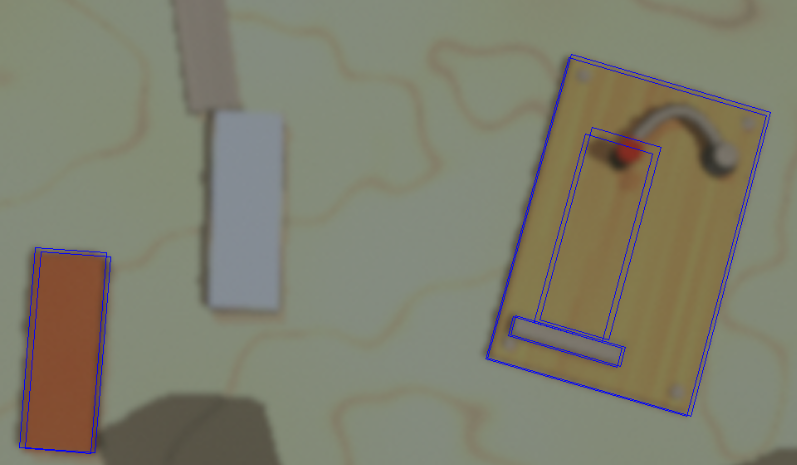

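The overlay fits: edge at about (477,-167), yaw -0.305. The predicted tip is (598.5,-208), against a measured knob of about (598.5,-209). The stone is at about (474,188), yaw about -0.085. Moving above the stone.

Emit:
play_rows(motion=[[[-26.9, -28.2, 0], [0, 0, 0]], [[-26.9, -28.2, 0], [0, 0, 0]], [[-26.9, -28.2, 0], [0, 0, 0]], [[-26.9, -28.2, 0], [0, 0, 0]], [[-26.9, -28.2, 0], [0, 0, 0]], [[-26.9, -28.2, 0], [0, 0, 0]], [[-26.9, -28.2, 0], [0, 0, 0]], [[-26.9, -28.2, 0], [0, 0, 0]], [[-26.9, -28.2, 0], [0, 0, 0]], [[-26.9, -28.2, 0], [0, 0, 0]], [[-26.9, -28.2, 0], [0, 0, 0]], [[-26.9, -28.2, 0], [0, 0, 0]], [[-26.9, -28.2, 0], [0, 0, 0]], [[-26.9, -28.2, 0], [0, 0, 0]], [[-26.9, -28.2, 0], [0, 0, 0]], [[-26.9, -28.2, 0], [0, 0, 0]], [[-26.9, -28.2, 0], [0, 0, 0]], [[-26.9, -28.2, 0], [0, 0, 0]]], fingers=85)

```text
time_s: 2.1
eef_pos: [473.9, 189.0, 231.4]
ee_rot: [-0.0, 0.849, -0.529, 0.0]
force: [0.6, -1.3, 0.2]
grip_width: 0.996
```

Emit:
play_rows(motion=[[[0, 0, 0], [0, 0, 6.2]], [[0, 0, 0], [0, 0, 6.2]], [[0, 0, 0], [0, 0, 6.2]], [[0, 0, 0], [0, 0, 6.2]], [[0, 0, 0], [0, 0, 6.2]], [[0, 0, 0], [0, 0, 0]], [[0, 0, 0], [0, 0, 0]]])

```text
time_s: 2.68
eef_pos: [473.7, 186.8, 231.3]
ee_rot: [0.0, -0.678, 0.736, 0.0]
force: [0.1, 0.3, 0.1]
grip_width: 0.998
```

```bash
cat > go.py <<'E'
import sys; from h import *
from scipy.spatial.transform import Rotation as Ro
def go(x,y,z,yawx):
    s=ctrl.sense(); q=s['ee_rot']; R=Ro.from_quat([q[1],q[2],q[3],q[0]]).as_matrix()
    print('t',s['time_s'],'pos',np.round(s['eef_pos'],1),'yawx',np.arctan2(R[1,0],R[0,0]),'tilt',np.round(R[:,2],3),'F',np.round(s['force'],1),'w',s['grip_width'],'q6',s['joints'][5])
    print('shift tool',np.round(R.T@(np.array([x,y,z])-s['eef_pos']),1),'turn z deg',np.degrees(-(yawx-np.arctan2(R[1,0],R[0,0]))))
go(*map(float,sys.argv[1:]))
E
python3 go.py 474 188 3 -1.656
python3 - <<'E'
from fit import *
T=snap('top','t2');S=snap('scene','s2')
cs=contour(mask_red(S),(383,237))[1]
print(nm([('scene',cs)],box(140,50,30,-70,-25),(474,188,-.08)))
cv2.imwrite('pics/s2c.png',cv2.resize(S[90:310,270:510],None,fx=2.5,fy=2.5)[:,:,::-1])
E
```

```text
t 2.6833 pos [473.7 186.8 231.3] yawx -1.652812765487213 tilt [-0.  0. -1.] F [0.1 0.3 0.1] w 0.9984092370589083 q6 1.7979807674656911
shift tool [-1.200e+00 -2.000e-01  2.283e+02] turn z deg 0.18261508590113137
(array([ 4.73308e+02,  1.84200e+02, -1.63000e-01]), np.float64(2.24))
```

View pics/s2c.png

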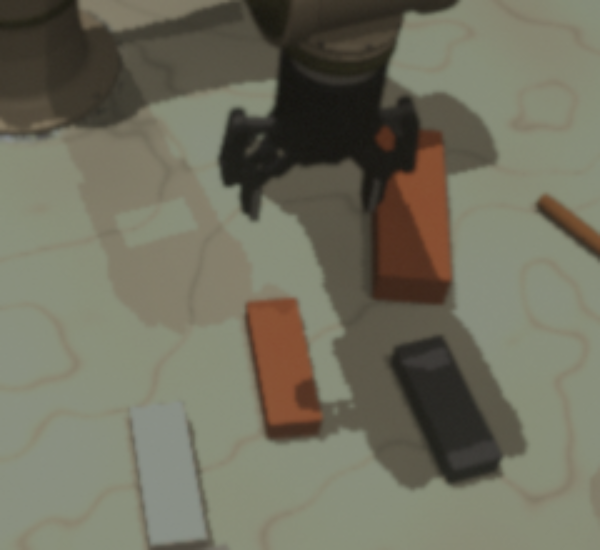

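The crop shows the small red stone at (285,368) clear below the open gripper, with the dark and white stones well aside. Descending and gripping.

Emit:
play_rows(motion=[[[-1.2, 0, 33], [0, 0, 0]], [[0, 0, 35], [0, 0, 0]], [[0, 0, 35], [0, 0, 0]], [[0, 0, 35], [0, 0, 0]], [[0, 0, 35], [0, 0, 0]], [[0, 0, 25], [0, 0, 0]], [[0, 0, 15], [0, 0, 0]], [[0, 0, 10], [0, 0, 0]], [[0, 0, 5], [0, 0, 0]], [[0, 0, 0], [0, 0, 0]], [[0, 0, 0], [0, 0, 0]]])

```text
time_s: 3.7
eef_pos: [474.4, 188.1, 4.1]
ee_rot: [0.001, -0.677, 0.736, -0.0]
force: [-0.2, 0.2, 0.6]
grip_width: 0.995
```

Emit:
play_rows(motion=[[[0, 0, 0], [0, 0, 0]], [[0, 0, 0], [0, 0, 0]], [[0, 0, 0], [0, 0, 0]], [[0, 0, 0], [0, 0, 0]], [[0, 0, 0], [0, 0, 0]], [[0, 0, 0], [0, 0, 0]], [[0, 0, 0], [0, 0, 0]], [[0, 0, 0], [0, 0, 0]], [[0, 0, 0], [0, 0, 0]], [[0, 0, 0], [0, 0, 0]]], fingers=40, squeeze=70)

```text
time_s: 4.53
eef_pos: [474.4, 188.1, 4.3]
ee_rot: [0.001, -0.676, 0.737, -0.0]
force: [-1.4, -0.5, 6.9]
grip_width: 0.567
```

```bash
python3 go.py 474 188 150 -1.656
```

```text
t 4.5333 pos [474.4 188.1   4.3] yawx -1.6558206680225631 tilt [ 0.002  0.    -1.   ] F [-1.4 -0.5  6.9] w 0.5672542728729287 q6 1.8034687313403897
shift tool [ 1.000e-01  1.000e-01 -1.457e+02] turn z deg 0.010274965438864116
```

Emit:
play_rows(motion=[[[0, 0, -15], [0, 0, 0]], [[0, 0, -30], [0, 0, 0]], [[0, 0, -35], [0, 0, 0]], [[0, 0, -30], [0, 0, 0]], [[0, 0, -15], [0, 0, 0]], [[18, -3.8, 0], [0, 0, 0]], [[33, -7, 0], [0, 0, 0]], [[36, -7.7, 0], [0, 0, 0]], [[36, -7.7, 0], [0, 0, 0]], [[36, -7.7, 0], [0, 0, 0]], [[36, -7.7, 0], [0, 0, 0]], [[36, -7.7, 0], [0, 0, 0]], [[36, -7.7, 0], [0, 0, 0]], [[36, -7.7, 0], [0, 0, 0]], [[30, -6, 0], [0, 0, 0]], [[20, -5, 0], [0, 0, 0]], [[8, -2, 0], [0, 0, 6.3]], [[0, 0, 0], [0, 0, 6.3]], [[0, 0, 0], [0, 0, 0]], [[0, 0, 0], [0, 0, 0]]])

```text
time_s: 6.2
eef_pos: [520.1, -178.0, 127.9]
ee_rot: [-0.0, -0.593, 0.805, 0.001]
force: [0.0, -0.1, -4.8]
grip_width: 0.569
```

```bash
python3 go.py 520.2 -180.5 50 -1.876
python3 - <<'E'
from h import *
T=snap('top','t3');S=snap('scene','s3')
a=cv2.resize(T[140:300,350:510],None,fx=2.5,fy=2.5);b=cv2.resize(S[180:340,130:290],None,fx=2.5,fy=2.5)
cv2.imwrite('pics/c3.png',np.hstack([a,b])[:,:,::-1])
E
```

```text
t 6.2 pos [ 520.1 -178.   127.9] yawx -1.872672122966977 tilt [-0.001  0.001 -1.   ] F [ 0.  -0.1 -4.8] w 0.5694210756973324 q6 1.3297295626441255
shift tool [ 2.4 -0.9 77.9] turn z deg 0.19067330873073365
```

View pics/c3.png

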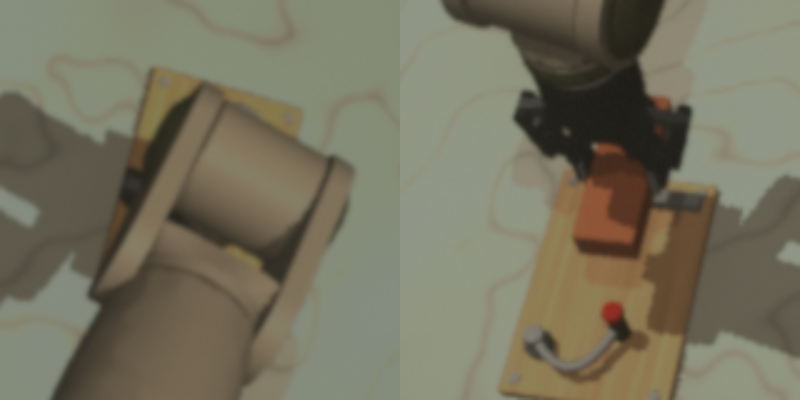

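```bash
python3 - <<'E'
from h import *
w=-.302;c,s=np.cos(w),np.sin(w);R=np.array([[c,-s],[s,c]])
S=cv2.imread('pics/s3.png').copy()
a=cv2.resize(S,None,fx=5,fy=5,interpolation=cv2.INTER_CUBIC)
for z in (124,154):
    q=[proj('scene',[*(R@[70,y]+[520.1,-178]),z])*5+2 for y in (-25,25)]+[proj('scene',[*(R@[-70,y]+[520.1,-178]),z])*5+2 for y in (25,-25)]
    cv2.polylines(a,[np.array(q,np.int32)],True,(255,0,0),1)
for z in (52,62):
    q=proj('scene',[477.3+128*.954-3*.3,-167-128*.3-3*.954,z])*5+2; cv2.circle(a,tuple(map(int,q)),3,(255,255,0),-1)
cv2.imwrite('pics/ov3.png',a[1150:1600,900:1350])
E
```

```text
(no output)
```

View pics/ov3.png

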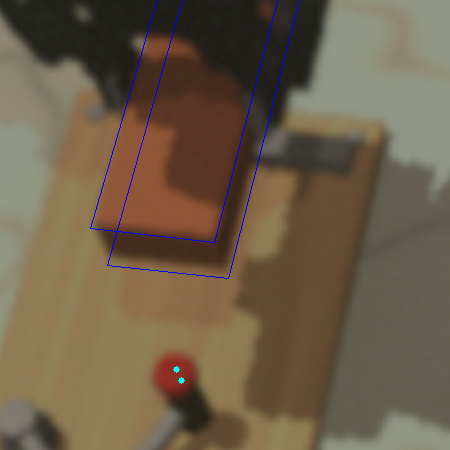

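```bash
python3 - <<'E'
import cv2
S=cv2.imread('pics/s3.png')[:,:,::-1]
for c in (206,213,220): print(c,[(r,*map(int,S[r,c])) for r in range(270,292,1)])
E
```

```text
206 [(270, 143, 86, 54), (271, 143, 86, 54), (272, 143, 85, 54), (273, 143, 86, 55), (274, 137, 82, 53), (275, 115, 68, 44), (276, 84, 51, 35), (277, 69, 44, 30), (278, 68, 44, 30), (279, 69, 45, 32), (280, 72, 48, 32), (281, 93, 66, 44), (282, 123, 92, 61), (283, 139, 107, 70), (284, 142, 110, 73), (285, 142, 109, 73), (286, 143, 109, 73), (287, 143, 110, 74), (288, 143, 110, 74), (289, 143, 110, 73), (290, 143, 111, 74), (291, 144, 112, 75)]
213 [(270, 143, 85, 54), (271, 143, 85, 55), (272, 143, 86, 55), (273, 142, 84, 54), (274, 142, 85, 55), (275, 134, 79, 50), (276, 111, 65, 42), (277, 81, 49, 33), (278, 69, 44, 31), (279, 68, 44, 30), (280, 68, 44, 30), (281, 76, 52, 34), (282, 104, 77, 50), (283, 130, 100, 65), (284, 141, 110, 73), (285, 143, 112, 75), (286, 144, 111, 74), (287, 143, 110, 73), (288, 143, 110, 73), (289, 143, 110, 73), (290, 142, 108, 72), (291, 141, 108, 72)]
220 [(270, 117, 70, 44), (271, 137, 82, 53), (272, 142, 84, 52), (273, 142, 84, 53), (274, 143, 85, 54), (275, 141, 84, 55), (276, 129, 75, 48), (277, 103, 60, 40), (278, 77, 47, 30), (279, 69, 44, 30), (280, 69, 45, 33), (281, 68, 43, 29), (282, 80, 55, 36), (283, 111, 82, 53), (284, 133, 100, 67), (285, 140, 106, 71), (286, 139, 106, 70), (287, 139, 106, 71), (288, 139, 106, 70), (289, 138, 105, 70), (290, 137, 105, 70), (291, 137, 105, 69)]
```

The stone is held with its nose about 2 mm short of the prediction and perhaps slightly pitched. Its face spans rows 276–282, against a predicted 277–284. The knob lies where predicted. I'll lower it short of the knob, with its bottom just above the bar.

Emit:
play_rows(motion=[[[2.3, 4.1, 10], [0, 0, 0.2]], [[0, 0, 25], [0, 0, 0]], [[0, 0, 25], [0, 0, 0]], [[0, 0, 18], [0, 0, 0]], [[0, 0, 10], [0, 0, 0]], [[0, 0, 6], [0, 0, 0]], [[0, 0, 0], [0, 0, 0]], [[0, 0, 0], [0, 0, 0]]])

```text
time_s: 6.97
eef_pos: [516.4, -179.4, 35.1]
ee_rot: [0.0, -0.59, 0.807, -0.001]
force: [-0.3, -0.9, -4.8]
grip_width: 0.571
```

```bash
python3 go.py 554.6 -191.3 34 -1.876
python3 - <<'E'
from h import *
S=snap('scene','s4')
cv2.imwrite('pics/c4.png',cv2.resize(S[215:355,140:290],None,fx=4,fy=4,interpolation=cv2.INTER_CUBIC)[:,:,::-1])
E
```

```text
t 6.9667 pos [ 516.4 -179.4   35.1] yawx -1.8786224721224984 tilt [ 0.001 -0.001 -1.   ] F [-0.3 -0.9 -4.8] w 0.5711922465924913 q6 1.3298776373930903
shift tool [ -0.2 -40.    1.1] turn z deg -0.15025658450988214
```

View pics/c4.png

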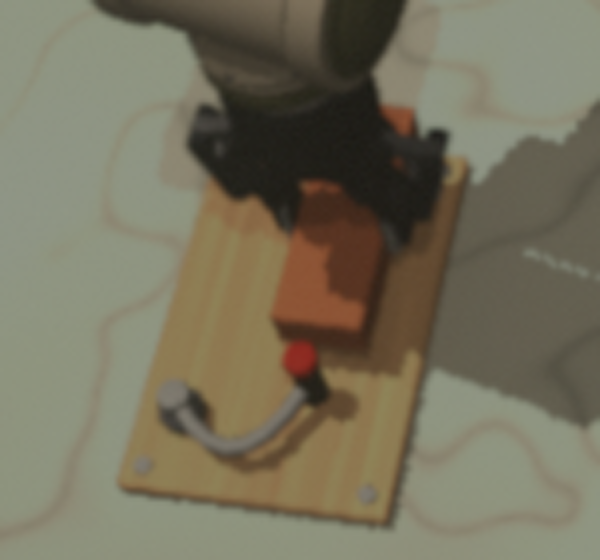

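The nose at crop (318,328) faces the knob at (300,358), centred within about 2–5 mm. Pushing the arm back.

Emit:
play_rows(motion=[[[0, -4, 0], [0, 0, 0]], [[0, -4, 0], [0, 0, 0]], [[0, -4, 0], [0, 0, 0]], [[0, -4, 0], [0, 0, 0]], [[0, -4, 0], [0, 0, 0]], [[0, -4, 0], [0, 0, 0]], [[0, -4, 0], [0, 0, 0]], [[0, -4, 0], [0, 0, 0]], [[0, -4, 0], [0, 0, 0]], [[0, -3, 0], [0, 0, 0]], [[0, -1, 0], [0, 0, 0]], [[0, 0, 0], [0, 0, 0]], [[0, 0, 0], [0, 0, 0]]])

```text
time_s: 8.1
eef_pos: [552.9, -190.1, 33.5]
ee_rot: [-0.001, -0.59, 0.807, 0.002]
force: [-6.4, 5.5, -3.4]
grip_width: 0.567
```

```bash
python3 go.py 554.6 -191.3 16 -1.876
python3 - <<'E'
from h import *
S=snap('scene','s5')
cv2.imwrite('pics/c5.png',cv2.resize(S[215:355,140:290],None,fx=4,fy=4,interpolation=cv2.INTER_CUBIC)[:,:,::-1])
E
```

```text
t 8.1 pos [ 552.9 -190.1   33.5] yawx -1.8783830846897849 tilt [-0.004  0.003 -1.   ] F [-6.4  5.5 -3.4] w 0.5672488265444007 q6 1.3466491837758034
shift tool [ 0.7 -2.  17.5] turn z deg -0.13654069494692278
```

View pics/c5.png

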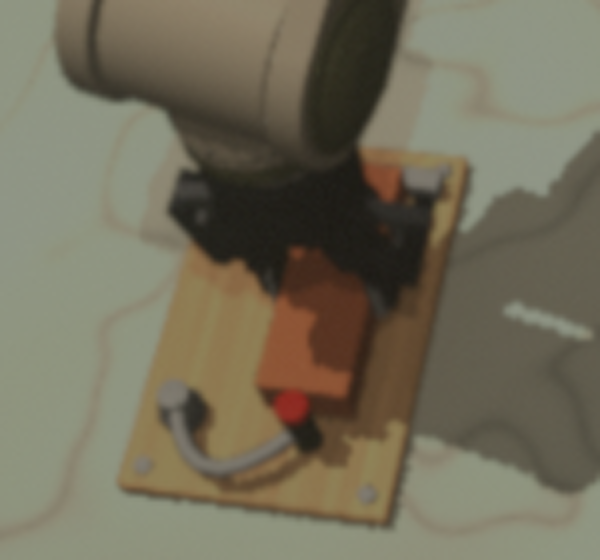

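Force is 8.4 N and the knob has moved about 30 mm, so the clamp is near 0.42. Lowering onto the base.

Emit:
play_rows(motion=[[[0.5, -1, 3], [0, 0, 0]], [[0, 0, 3], [0, 0, 0]], [[0, 0, 3], [0, 0, 0]], [[0, 0, 3], [0, 0, 0]], [[0, 0, 2], [0, 0, 0]], [[0, 0, 1.5], [0, 0, 0]], [[0, 0, 0], [0, 0, 0]], [[0, 0, 0], [0, 0, 0]]])

```text
time_s: 8.82
eef_pos: [553.8, -191.7, 18.4]
ee_rot: [-0.001, -0.59, 0.807, 0.002]
force: [-6.9, 2.1, -2.8]
grip_width: 0.569
```

```bash
python3 go.py 554.6 -191.3 16 -1.876
```

```text
t 8.8167 pos [ 553.8 -191.7   18.4] yawx -1.8791439655929223 tilt [-0.004  0.002 -1.   ] F [-6.9  2.1 -2.8] w 0.5694746858323771 q6 1.3466066489826607
shift tool [-0.6 -0.6  2.4] turn z deg -0.1801359594087992
```

Emit:
play_rows(motion=[[[-0.6, -0.6, 1], [0, 0, 0]], [[0, 0, 1], [0, 0, 0]], [[0, 0, 0.7], [0, 0, 0]], [[0, 0, 0], [0, 0, 0]], [[0, 0, 0], [0, 0, 0]]])

```text
time_s: 9.23
eef_pos: [554.8, -191.5, 16.4]
ee_rot: [-0.001, -0.59, 0.807, 0.001]
force: [-8.5, 2.7, 2.1]
grip_width: 0.571
```

```bash
python3 go.py 554.6 -191.3 16 -1.876
python3 - <<'E'
from h import *
S=snap('scene','s6')
cv2.imwrite('pics/c6.png',cv2.resize(S[215:355,140:290],None,fx=4,fy=4,interpolation=cv2.INTER_CUBIC)[:,:,::-1])
E
```

```text
t 9.2333 pos [ 554.8 -191.5   16.4] yawx -1.8792313763018353 tilt [-0.003  0.001 -1.   ] F [-8.5  2.7  2.1] w 0.571313526623092 q6 1.3479532032454828
shift tool [-0.2  0.3  0.4] turn z deg -0.1851442241137635
```

View pics/c6.png

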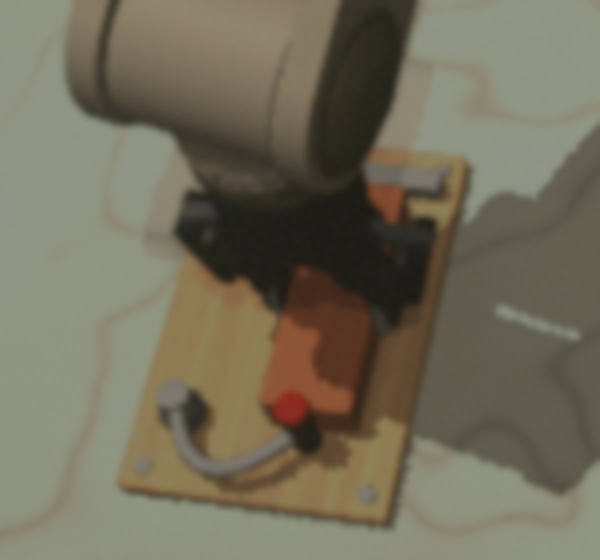

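Contact is felt (Fz +2), and the stone's tail at (388,190) lies in front of the bar. I'll press lightly, then let go.

Emit:
play_rows(motion=[[[0, 0, 0.8], [0, 0, 0]], [[0, 0, 0.5], [0, 0, 0]], [[0, 0, 0], [0, 0, 0]], [[0, 0, 0], [0, 0, 0]]])

```text
time_s: 9.62
eef_pos: [554.8, -191.5, 16.3]
ee_rot: [-0.001, -0.59, 0.807, 0.001]
force: [-14.5, 5.0, 14.2]
grip_width: 0.572
```

Emit:
play_rows(motion=[[[0, 0, 0], [0, 0, 0]], [[0, 0, 0], [0, 0, 0]], [[0, 0, 0], [0, 0, 0]], [[0, 0, 0], [0, 0, 0]], [[0, 0, 0], [0, 0, 0]], [[0, 0, 0], [0, 0, 0]], [[0, 0, 0], [0, 0, 0]], [[0, 0, 0], [0, 0, 0]], [[0, 0, 0], [0, 0, 0]]], fingers=72)

```text
time_s: 10.37
eef_pos: [555.6, -191.8, 14.8]
ee_rot: [0.0, -0.59, 0.807, -0.0]
force: [-1.4, -1.2, 0.1]
grip_width: 0.845
```

Emit:
play_rows(motion=[[[0, 0, -6], [0, 0, 0]], [[0, 0, -15], [0, 0, 0]], [[0, 0, -25], [0, 0, 0]], [[0, 0, -35], [0, 0, 0]], [[0, 0, -35], [0, 0, 0]], [[0, 0, -35], [0, 0, 0]], [[0, 0, -20], [0, 0, 0]], [[-30, 10, 0], [0, 0, 0]], [[-35, 18, 0], [0, 0, 0]], [[-35, 18, 0], [0, 0, 0]], [[-35, 18, 0], [0, 0, 0]], [[-35, 18, 0], [0, 0, 0]], [[-35, 18, 0], [0, 0, 0]], [[-35, 18, 0], [0, 0, 0]], [[-35, 18, 0], [0, 0, 0]], [[0, 0, 0], [0, 0, 0]], [[0, 0, 0], [0, 0, 0]]])

```text
time_s: 11.78
eef_pos: [509.1, 113.1, 186.3]
ee_rot: [0.0, -0.591, 0.806, -0.0]
force: [-0.4, -0.4, -0.2]
grip_width: 0.844
```

```bash
python3 go.py 554.6 -191.3 16 -1.876
python3 - <<'E'
from fit import *
T=snap('top','t7');S=snap('scene','s7')
o=[]
for cam,im,(r,c) in (('top',T,(150,370)),('scene',S,(225,150))):
    a=cv2.resize(im,None,fx=4,fy=4,interpolation=cv2.INTER_CUBIC)
    o.append(a[4*r:4*r+520,4*c:4*c+400])
cv2.imwrite('pics/c7.png',np.hstack(o)[:,:,::-1])
try:
    p,e=nm([('top',contour(mask_red(T),proj('top',[544,-188,42]))[1])],box(140,50,30,-70,-25)+[0,0,12],(544,-188,-.3)); print(p,e)
    d=p[:2]-[477.6,-166.5]; w=-.305; print('edge frame',d@[np.cos(w),np.sin(w)],d@[-np.sin(w),np.cos(w)])
except AssertionError: print('nomask')
E
```

```text
t 11.7833 pos [509.1 113.1 186.3] yawx -1.8760657326989205 tilt [ 0.001 -0.    -1.   ] F [-0.4 -0.4 -0.2] w 0.8439951983190169 q6 1.8697848726518675
shift tool [ 276.7 -134.7  170.4] turn z deg -0.003766206224156161
[ 5.49464e+02 -1.88207e+02 -3.44000e-01] 1.54
edge frame 75.06572135359461 0.8751129438507349
```

View pics/c7.png

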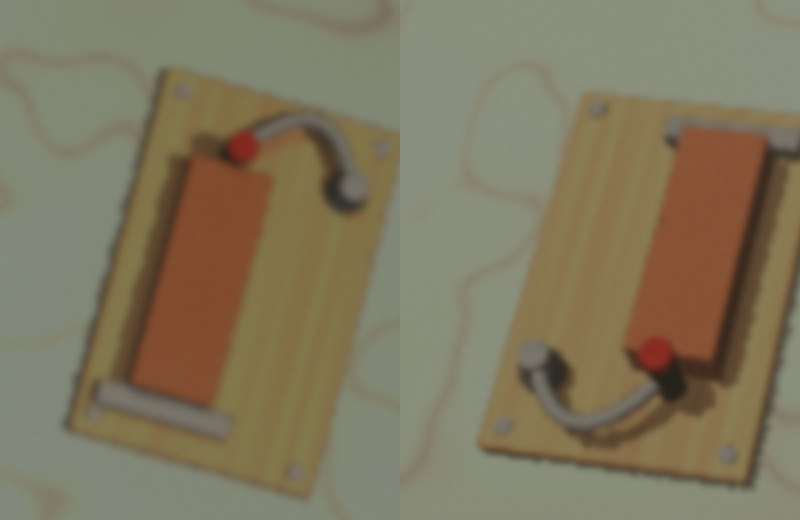

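The last picture shows the stone flat, square and centred. Its tail bears on the bar: stone-end centre (173,396) against bar centre (163,410), about 1 mm off after parallax. The knob bears on its far end at (243,148). The edges are parallel, at about 14°.

```bash
python3 -c "
from rig import ctrl
print(ctrl.finish_job())"
```

```text
the job is handed in; nothing more can be done
None
```

The whetstone is clamped in the holder and the job is handed in; the last robot clock reading, just before the final pictures and the hand-in, was 11.8 s of the 35 s allowed.

**What I did:** I picked the smaller of the two red blocks and gripped it across its width. With the held stone's end I pushed the sprung arm back to about 0.42 rad (about 8 N felt). I then lowered the stone onto the base behind the steel edge, let go, and moved the gripper well clear.

**Last checks:**
- **Fit:** in both cameras the stone lies flat with its near end on the edge and no visible gap, and the arm's tip bears on its far end.
- **Squareness and position:** by eye from the last picture, the stone's sides and near end run at the same angle as the edge to within about 1°. It sits within about 1 mm of the edge's middle.
- **Forces:** the highest contact force I read was about 21 N, while pressing the stone down before release. Forces were read only at the end of each move, so short peaks in between would not show.

**One check disagreed:** an automatic outline fit of the placed stone put its centre at 75 mm from the edge instead of 70, and 2° off square. I put this down to the red knob merging with the stone's outline, and trusted the picture over the fit. I did not rerun the fit with the knob removed.

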